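# Roll-test two bar blanks on the ramp

## Robot

A 6-joint arm with a two-finger parallel gripper is mounted at the origin on the work surface. World frame = base frame: x ahead of the robot, y to its left, z up, the work surface at z = 0. Lengths are in m, angles in rad, forces in N, time in s.
With the tool pointing down it reaches from about 0.425 to 0.95 m from the base axis. Payload 3.5 kg.
Tool frame: the origin (TCP) lies between the finger pads; the fingertips stand manip.finger_overhang ahead of it and the grasp point (between the pads) lies 6 mm ahead of it (manip.finger_overhang is the distance from the TCP to the fingertips, in m); z points along the fingers, y is the line along which they close (so a half turn about z gives the same grasp; the last joint's range is limited). The gripper opens to 85 mm and grips with 20 to 120 N. Pads are 22 mm wide; open, the fingers measure 114 mm over their backs; the gripper's body (76 mm by 85 mm) begins 54 mm behind the grasp point. The pads swing forward as they close: fully open they stand 13 mm farther back than shut.
Start: joints at [-1.457, 0.286, 1.577, -0, 1.279, -0.15], TCP at [0.176, -0.652, 0.256] pointing down, gripper open.
Joint ranges: [-2.77, 2.77], [-0.9, 2.22], [0.21, 2.48], [-1.53, 4.67], [0.24, 2.81], [-2.84, 2.84]. Speed limits (rad/s): [2.79, 2.79, 3.14, 3.14, 3.14, 3.14].

## Interface

Orientations are given as a unit quaternion [w, x, y, z].
In Python, from station import manip, hand, solve_ik, monitor, eyes, ticket gives the robot as it stands. Calls block until the motion is done:
- manip.reach(position, orientation): joint-space move of the TCP to a pose.
- manip.move_l(position, vel=0.15, attitude=None, contact_N=None): straight line of the TCP; attitude=None keeps the orientation; vel is the mean speed in m/s. With contact_N (N) it stops when the force on the tool has changed by that much, and returns True; else False.
- manip.set_joints(angles): joint-space move.
- hand.grip(opening, squeeze=None): finger opening in m; squeeze is the grip in N (None keeps the last); returns when the fingers have stopped.
- manip.pause(seconds).
- solve_ik(position, orientation): joint angles nearest the present ones, or None.
- monitor.observe(): the state.
- eyes.get_image(name): name is "scene" or "top" or "wrist"; returns a dict with "frame" (480x640x3 uint8, red, green, blue), "camera_matrix" (3x3 intrinsics, pixels), "dist_coeffs" ([k1, k2, p1, p2, k3] as OpenCV has them; the pictures are not rectified), "rvec" (rotation vector, rad) and "tvec" (3), from world to camera coordinates, as OpenCV has them; the wrist camera has in their place "T_tool_cam" (4x4, takes a point from camera to tool coordinates, whose origin is the TCP and whose axes are the flange's). Camera axes: x right, y down, z forward; pixel columns grow to the right and rows downward; lengths in m; the calibration is good to about 2 mm. A picture is of the moment at which its call begins: read the wrist's pose just before it. There is no depth.
A pose or a line that the arm cannot do raises manip.MotionError and nothing moves.
- ticket.finish_job(): hands the job in; it is judged then, once.
The state is a dict: "clock": time; "joints": joint angles; "qd": joint speeds; "tau": joint torques, N m; "eef_pos": TCP position; "tcp_rot": TCP orientation; "ft_force": force on the tool from outside, world axes, zero at the start; "torque": the same for the moment, N m; "grip_width": finger opening in m; "finger_force": force on a finger pad.
Only numpy, scipy, OpenCV 4.12 (cv2) and the standard library are available. Lean on these libraries where they do the work, as an engineer would, in place of code of your own. Each camera call takes 0.05 s, during which the arm holds its last target. There are 200 camera calls.

## Task

The dark hexagonal blank on the blue-sided test ramp has failed the roll test (it stayed where it was released), so lift it off and put it in the red reject tray. Then take the round aluminium blank from the bench, lay it across the deck close to the ramp's top edge and let go, so that it rolls down by itself into the catch tray at the ramp's foot; do not push or carry it down.

Things in the scene. Friction and masses are not known exactly. Their poses are not given: they have to be found in the camera images.
- ramp_origin (a point): Fixed test ramp. Point at bench height under it: x downhill, y across, z up. Bare aluminium deck from x -150 (top edge) to 100 mm, sloping 9 degrees; surface 45 mm above the bench at x = 0, falling 1.58 mm per 10 mm. 140 mm wide between blue rails about 12 mm high. At x = 100 it drops about 20 mm into the black-floored catch tray (to x = 194, 60 mm end wall), part of the ramp.
- hex_centre (a point): Centre of the dark steel hexagonal blank, 80 mm long, 30 mm across flats, 0.2 kg, loose, lying crosswise flat on the ramp's deck at about ramp x = -20 mm. Its own x runs along its length. Its centre is 15 mm above the deck. Flat-sided, it stays put on the slope.
- round_centre (a point): Centre of the round bright aluminium blank, a plain cylinder 80 mm long, 30 mm in diameter, 0.16 kg, loose, lying on the bench (centre 15 mm up). Its own x runs along its length. On the deck it starts rolling as soon as it is let go.
- reject_tray_in (a point): Red open reject tray, fixed, 190 mm along its x, 160 mm along its y, 40 mm high, walls and floor 5 mm thick. The point lies at the centre of its inner floor, 5 mm above the bench.
Things that resemble listed ones, but are neither listed nor needed, are in the scene too. Of the things that look like the part that bears round_centre, take the one that is farthest to the robot's right at the start.

How it is judged:
On the way, in this order (a step that is already met when the one before it is completed fails the run):
1. the hexagonal blank lies in the red reject tray, let go (x of hex_centre in the frame of reject_tray_in between -0.09 and 0.09 m and y of hex_centre in the frame of reject_tray_in between -0.075 and 0.075 m and height (world z) of hex_centre below 0.035 m and contact force between the fingers and hex_blank below 0.1 N), for 0.2 s.
2. the round blank is on the upper part of the ramp's deck, let go (x of round_centre in the frame of ramp_origin between -0.16 and -0.02 m and z of round_centre in the frame of ramp_origin below 0.095 m and contact force between round_blank and ramp above 0.1 N and contact force between the fingers and round_blank below 0.1 N), for 0.02 s.
At the end, for the whole second after the job is handed in: The hexagonal blank lies inside the red reject tray (its centre within the walls, under 35 mm above the bench) and the round blank lies inside the catch tray at the ramp's foot (centre past the deck's lower lip, between the walls, under 40 mm above the bench), both slower than 50 mm/s (x of hex_centre in the frame of reject_tray_in between -0.09 and 0.09 m and y of hex_centre in the frame of reject_tray_in between -0.075 and 0.075 m and height (world z) of hex_centre below 0.035 m and x of round_centre in the frame of ramp_origin between 0.1 and 0.195 m and y of round_centre in the frame of ramp_origin between -0.07 and 0.07 m and height (world z) of round_centre below 0.04 m and linear speed of each of round_blank, hex_blank below 0.05 m/s); the robot touches nothing.
It fails at once if the fingers push or carry the round blank on the lower part of the ramp or in the catch tray (more than 40 mm downhill of the ramp's origin, under 120 mm above the bench) (height (world z) of round_centre below 0.12 m and x of round_centre in the frame of ramp_origin between 0.04 and 0.2 m and y of round_centre in the frame of ramp_origin between -0.08 and 0.08 m and contact force between the fingers and round_blank above 0.2 N).
It also fails if it takes over 54 s, if anything falls off the work surface, if the arm or the gripper's body presses on something with over 40 N, if the wrist force passes 120 N, or if a joint passes its speed limit or range.

## Working session

There is one attempt and no reset: what is moved stays moved. The work goes in short steps, each a Python script; the robot and the scene stay as the last script left them, time stands still between calls to the robot, and variables do not carry over. Pictures are saved under pics/ and viewed, at most 10 in all, crops included, and the job is handed in when it is done.

```bash
ls; mkdir -p pics; python3 - <<'E'
from station import manip,hand,monitor,eyes
import cv2,numpy as np
s=monitor.observe();print(s,manip.finger_overhang)
for n in("scene","top"):
    d=eyes.get_image(n);cv2.imwrite(f"pics/{n}0.png",d["frame"][:,:,::-1]);print(n,d["camera_matrix"],d["dist_coeffs"],d["rvec"],d["tvec"])
E
```

```text
pics
{'clock': 0.0, 'joints': array([-1.45699367e+00,  2.87178558e-01,  1.57819152e+00,  2.75412932e-05,
        1.27862820e+00, -1.49988211e-01]), 'qd': array([-1.63279120e-03, -5.36547252e-04, -8.18544094e-04,  7.76899421e-04,
        1.98059472e-05, -5.16163171e-04]), 'tau': array([ 3.46095358e-04, -4.05982697e+01, -2.92623693e+01, -1.49949028e-04,
        5.94426849e-03,  1.11166329e-05]), 'eef_pos': array([ 0.17597294, -0.65102653,  0.25493067]), 'tcp_rot': array([-1.20237802e-03,  9.91314206e-01,  1.31509307e-01,  3.49411763e-05]), 'ft_force': array([ 0.16800088, -0.09095796,  0.29762251]), 'torque': array([-0.00145652, -0.01571704, -0.02220542]), 'finger_force': 0.0, 'grip_width': 0.08494952470478905} 0.025
scene [[447.82935037   0.         310.77438664]
 [  0.         447.82935037 243.74156211]
 [  0.           0.           1.        ]] [-0.10288033  0.          0.          0.          0.        ] [ 2.27436022  0.8256884  -0.31874544] [-0.45067911 -0.19078724  1.28935796]
top [[443.44651562   0.         317.40499974]
 [  0.         443.44651562 233.46486243]
 [  0.           0.           1.        ]] [-0.1018563  0.         0.         0.         0.       ] [ 2.14096846 -2.14289805  0.17745348] [0.06680587 0.55309431 0.89857199]
```

View pics/top0.png

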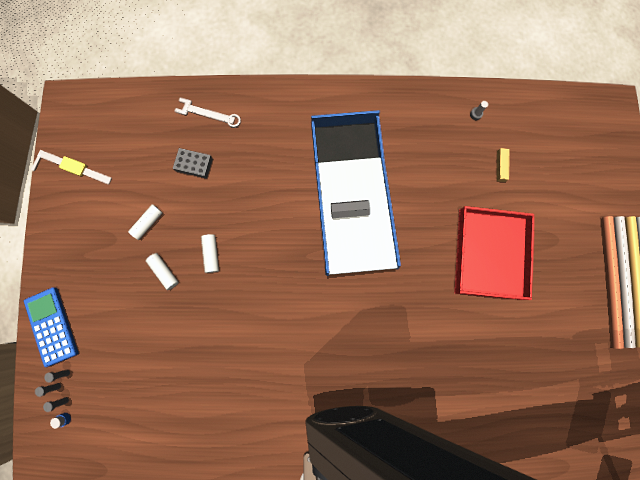

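View pics/scene0.png

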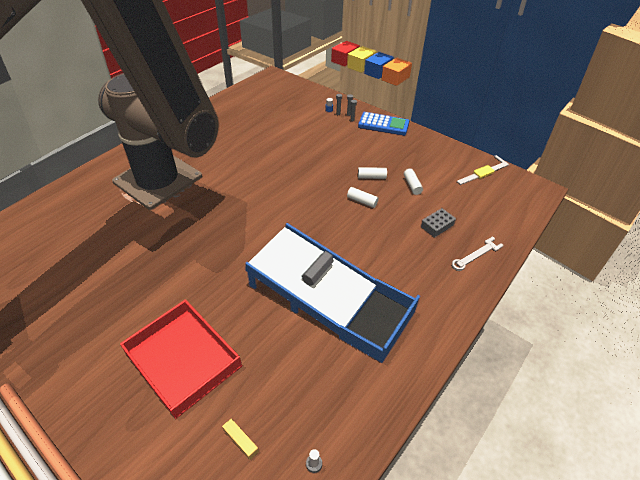

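The top view shows the ramp at about (355,195), with the hex at (350,209). The red tray is at (496,253), and the round blanks are at (145,222), (161,271) and (209,253). I'll convert these to world positions.

```bash
cat > h.py <<'E'
from station import manip,hand,solve_ik,monitor,eyes,ticket
import cv2,numpy as np
from scipy.spatial.transform import Rotation as R
def cam(n):
    """image dict, world camera position, R cam->world"""
    s=monitor.observe();d=eyes.get_image(n)
    if n=="wrist":
        q=s["tcp_rot"];Rt=R.from_quat(np.r_[q[1:],q[0]]).as_matrix();T=np.array(d["T_tool_cam"])
        return d,s["eef_pos"]+Rt@T[:3,3],Rt@T[:3,:3]
    Rc=cv2.Rodrigues(np.array(d["rvec"],float))[0]
    return d,-Rc.T@np.ravel(d["tvec"]),Rc.T
def w(c,px,z):
    """pixels -> world points on height z"""
    d,p,Rw=c
    u=cv2.undistortPoints(np.array(px,float).reshape(-1,1,2),d["camera_matrix"],np.array(d["dist_coeffs"]))[:,0]
    r=np.c_[u,np.ones(len(u))]@Rw.T
    return p+r*((np.ravel(z)-p[2])/r[:,2])[:,None]
def down(yaw):
    """quat wxyz, tool z down, closing line (tool y) along world angle yaw"""
    y=np.array([np.cos(yaw),np.sin(yaw),0]);z=np.array([0,0,-1.])
    q=R.from_matrix(np.c_[np.cross(y,z),y,z]).as_quat();return np.r_[q[3],q[:3]]
def blobs(mask,amin=100):
    for c in cv2.findContours(mask.astype(np.uint8),cv2.RETR_EXTERNAL,cv2.CHAIN_APPROX_NONE)[0]:
        if cv2.contourArea(c)>amin: yield c
E
python3 - <<'E'
from h import *
np.set_printoptions(precision=4,suppress=True)
c=cam("top");f=c[0]["frame"].astype(int)
m=(f.min(2)>150)&(f.max(2)-f.min(2)<40);m[:195]=0;m[300:]=0;m[:,:110]=0;m[:,240:]=0
for k in blobs(m):
    b=cv2.boxPoints(cv2.minAreaRect(k));W=w(c,b,.015);print("round",b.mean(0),W.mean(0),[np.round(x[:2],3) for x in W])
print("deck top",w(c,[[328,275],[399,268]],.045+.0237+.012)); print("foot",w(c,[[312,116],[379,112]],.06))
print("lip", w(c,[[317,164],[383,158]],.0292))
print("hex",w(c,[[331,204],[369,201],[332,217],[370,214]],.078))
print("tray",w(c,[[463,207],[534,213],[531,299],[458,293]],.04))
E
```

```text
round [160.1908 270.2601] [0.4766 0.4102 0.015 ] [array([0.501, 0.447]), array([0.517, 0.425]), array([0.452, 0.373]), array([0.436, 0.395])]
round [208.8564 252.5644] [0.5158 0.3035 0.015 ] [array([0.555, 0.323]), array([0.558, 0.295]), array([0.476, 0.284]), array([0.474, 0.312])]
round [143.9586 221.7127] [0.5845 0.4529 0.015 ] [array([0.563, 0.49 ]), array([0.625, 0.437]), array([0.606, 0.416]), array([0.544, 0.468])]
deck top [[ 0.4626  0.0454  0.0807]
 [ 0.4763 -0.0987  0.0807]]
foot [[ 0.8118  0.0779  0.06  ]
 [ 0.8221 -0.07    0.06  ]]
lip [[ 0.7116  0.0669  0.0292]
 [ 0.7261 -0.0805  0.0292]]
hex [[ 0.6094  0.0383  0.078 ]
 [ 0.6159 -0.0407  0.078 ]
 [ 0.582   0.0364  0.078 ]
 [ 0.5884 -0.0422  0.078 ]]
tray [[ 0.6122 -0.2519  0.04  ]
 [ 0.5995 -0.4134  0.04  ]
 [ 0.411  -0.3924  0.04  ]
 [ 0.4259 -0.2314  0.04  ]]
```

```bash
cat >> h.py <<'E'
YAW=np.radians(5.3);O=np.array([.6194,-.0155,0])
Rr=R.from_euler("z",YAW).as_matrix()
S=np.radians(9)
n=Rr@[np.sin(S),0,np.cos(S)];t=Rr@[np.cos(S),0,-np.sin(S)]
def deck(x,y=0): return O+Rr@[x,y,.045-.1584*x]
def ori(y,z):
    """tool quat with given y, z axes; of the two half-turn choices the one with the smaller wrist angle"""
    q=R.from_matrix(np.c_[np.cross(y,z),y,z]).as_quat();return np.r_[q[3],q[:3]]
def best(p,y,z):
    c=[(abs(j[5]),q) for q in (ori(y,z),ori(-y,z)) if (j:=solve_ik(p,q)) is not None]
    return min(c,key=lambda a:a[0])[1]
E
python3 - <<'E'
from h import *
np.set_printoptions(precision=4,suppress=True)
hx=deck(-.019,.015);print(hx)
p=hx+n*.13;q=best(p,t,-n)
hand.grip(.065,40)
manip.reach(p,q)
d=cam("wrist");cv2.imwrite("pics/w1.png",d[0]["frame"][:,:,::-1])
# where the hex top centre and ends are expected in the picture
for y in(-.04,0,.04):
    P=hx+n*.03+Rr@[0,y,0];pc=d[2].T@(P-d[1]);print(cv2.projectPoints(pc.reshape(1,3),np.zeros(3),np.zeros(3),d[0]["camera_matrix"],np.array(d[0]["dist_coeffs"]))[0].ravel())
s=monitor.observe();print(s["clock"],s["eef_pos"],p,s["joints"],s["ft_force"])
E
```

```text
[ 0.5991 -0.0023  0.048 ]
[316.0558 317.3291]
[315.9234 253.7666]
[315.7785 183.8881]
3.325 [ 0.6195 -0.0013  0.1766] [ 0.6193 -0.0004  0.1764] [-0.1519  0.3161  1.6962 -0.0395  1.2817 -0.229 ] [-0.3117 -0.5447  0.1664]
```

View pics/w1.png

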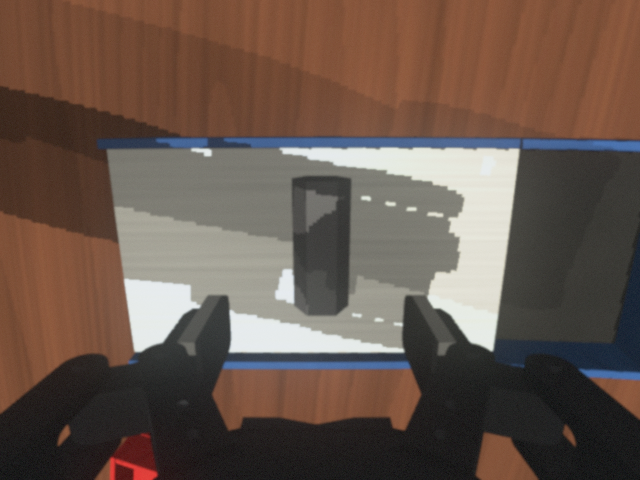

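The hex spans u 292–351 and v 180–315, within about 3 px (2 mm) of the prediction, and it is square to the fingers. Next: grasp it and move it to the reject tray.

```bash
python3 - <<'E'
from h import *
np.set_printoptions(precision=4,suppress=True)
hx=deck(-.0175,.015)
print("contact",manip.move_l(hx+n*.030,vel=.1,contact_N=8))
s=monitor.observe();print((s["eef_pos"]-hx)@n,s["ft_force"])
hand.grip(.0,40);s=monitor.observe();print("grip",s["grip_width"],s["finger_force"],s["ft_force"])
manip.move_l(hx+n*.16,vel=.15)
s=monitor.observe();print("lift",s["grip_width"],s["finger_force"],s["ft_force"],s["clock"])
d=cam("wrist");cv2.imwrite("pics/w2.png",d[0]["frame"][:,:,::-1])
E
```

```text
contact False
0.031037094301505776 [0.8686 0.5072 0.0613]
grip 0.032633679678451044 40.10260038077831 [-0.1378  0.1865  2.9063]
lift 0.0323256408089192 39.87256497144699 [ 0.1789 -0.1867 -2.225 ] 5.8833
```

View pics/w2.png

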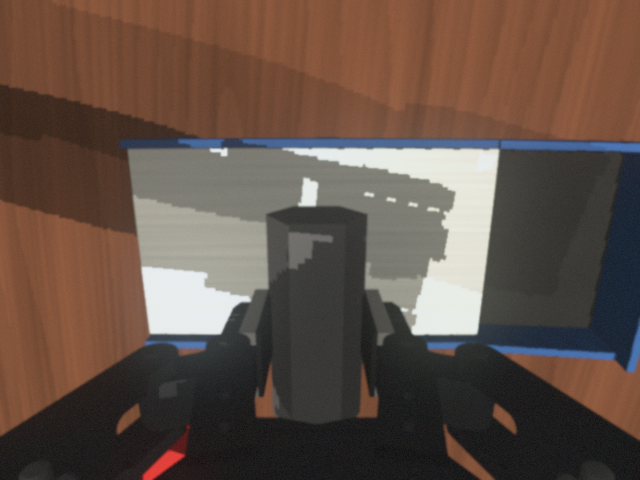

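The hex is held between the pads, at u 267–367. Next: place it in the tray.

```bash
python3 - <<'E'
from h import *
np.set_printoptions(precision=4,suppress=True)
T=np.array([.512,-.322,0]);a=np.radians(-6.3);y=np.array([np.cos(a),np.sin(a),0]);z=np.array([0,0,-1.])
p=T+[0,0,.17];manip.reach(p,best(p,y,z))
print("contact",manip.move_l(T+[0,0,.070],vel=.15),manip.move_l(T+[0,0,.032],vel=.04,contact_N=5))
s=monitor.observe();print(s["eef_pos"],s["grip_width"],s["ft_force"])
hand.grip(.065);manip.move_l(T+[0,0,.17],vel=.15)
# above the round blank
B=np.array([.5158,.3035,0]);a=np.radians(7.7+90);y=np.array([np.cos(a),np.sin(a),0])
c=cam("top");cv2.imwrite("pics/t2.png",c[0]["frame"][:,:,::-1])
manip.reach(T+[-.03,.3,.25],best(T+[-.03,.3,.25],np.array([1.,0,0]),z))
p=B+[0,0,.13];manip.reach(p,best(p,y,z))
s=monitor.observe();print(s["eef_pos"],s["clock"])
d=cam("wrist");cv2.imwrite("pics/w3.png",d[0]["frame"][:,:,::-1])
f=d[0]["frame"].astype(int);m=(f.min(2)>110)&(f.max(2)-f.min(2)<35)
for k in blobs(m,1000):
    b=cv2.boxPoints(cv2.minAreaRect(k));W=w(d,b,.015);print(b.astype(int).tolist(),W.mean(0),W[:,:2].tolist())
E
```

```text
contact False True
[ 0.5116 -0.3216  0.0356] 0.032969373635497366 [0.5519 1.1997 3.8839]
[0.5166 0.3026 0.1302] 12.8583
[[494, 358], [557, 310], [588, 350], [525, 398]] [0.5736 0.465  0.015 ] [[0.579526864700607, 0.43356698698788954], [0.5400762481017282, 0.4656884579129903], [0.5664307443370102, 0.4966849533930474], [0.6083389779893632, 0.4641972827772852]]
[[289, 174], [340, 174], [340, 313], [289, 313]] [0.5183 0.3037 0.015 ] [[0.47636349084744334, 0.2832498103781896], [0.4724721344155739, 0.3126539311476647], [0.5599837225754314, 0.32574612670043435], [0.5642709573134188, 0.2933111589839827]]
[[440, 149], [495, 124], [555, 256], [501, 281]] [0.478  0.4098 0.015 ] [[0.4502321331975801, 0.3675405242917557], [0.43239646477424887, 0.39555280463218323], [0.5045194692043844, 0.4532516867692181], [0.5249202134889037, 0.4230328220478786]]
```

```bash
cd pics; python3 -c "
import cv2,numpy as np
a=cv2.imread('t2.png')[180:320,300:560];b=cv2.imread('w3.png')
cv2.imwrite('m3.png',np.vstack([cv2.resize(b,(560,420)),cv2.copyMakeBorder(a,0,0,0,300,cv2.BORDER_CONSTANT)]))"
```

```text
(no output)
```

View pics/m3.png

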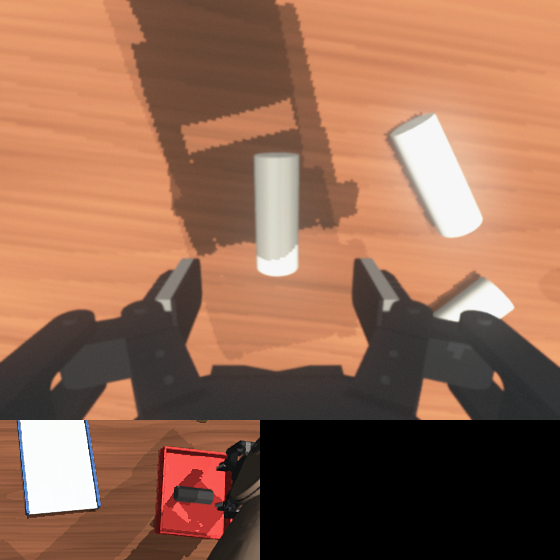

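The lower crop shows the hex lying in the red tray. The wrist view shows the round blank centred between the open fingers, at about (0.517, 0.3035). Next: grasp it and place it on the deck.

```bash
python3 - <<'E'
from h import *
np.set_printoptions(precision=4,suppress=True)
B=np.array([.517,.3035,0])
print("contact",manip.move_l(B+[0,0,.030],vel=.1,contact_N=8))
hand.grip(0,40);s=monitor.observe();print("grip",s["grip_width"],s["eef_pos"])
manip.move_l(B+[0,0,.17],vel=.15)
D=deck(-.115);p=D+n*.12;q=best(p,t,-n);manip.reach(p,q)
s=monitor.observe();print("above",s["grip_width"],s["clock"],s["eef_pos"],p)
d=cam("wrist");cv2.imwrite("pics/w4.png",d[0]["frame"][:,:,::-1])
E
```

```text
contact False
grip 0.028270690864355817 [0.5175 0.3037 0.0308]
above 0.028503888027724144 16.7917 [ 0.5235 -0.0238  0.1813] [ 0.5236 -0.0244  0.1817]
```

View pics/w4.png

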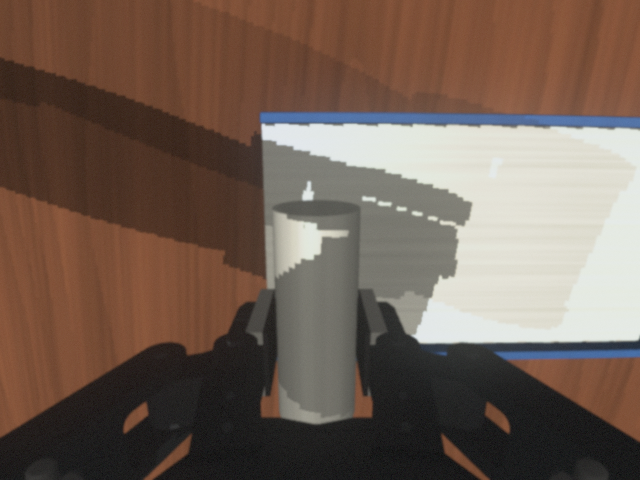

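The round blank is held crosswise and parallel to the deck's top edge (u≈262), between the rails. Next: lower it to contact and release.

```bash
python3 - <<'E'
from h import *
np.set_printoptions(precision=4,suppress=True)
D=deck(-.115)
manip.move_l(D+n*.045,vel=.1)
print("contact",manip.move_l(D+n*.026,vel=.03,contact_N=4))
s=monitor.observe();print((s["eef_pos"]-D)@n,(s["eef_pos"]-D)@t,s["ft_force"])
hand.grip(.085);manip.move_l(D+n*.14,vel=.15)
manip.pause(2.5)
s=monitor.observe();print(s["clock"],s["grip_width"])
c=cam("top");e=cam("scene")
a=c[0]["frame"][80:320,280:560,::-1];b=e[0]["frame"][200:440,100:440,::-1]
cv2.imwrite("pics/end.png",np.hstack([a,b]))
E
```

```text
contact True
0.03144336153641356 0.00010752916248778228 [-0.1886 -0.2124  4.0077]
22.2083 0.08506099107219796
```

View pics/end.png

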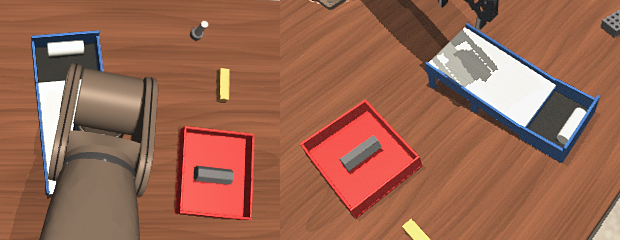

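The round blank is in the catch tray against the end wall, at about (66,48) in the left panel. The hex lies in the red tray at (213,175), and the gripper is clear of both.

```bash
python3 -c "
from h import *
print(ticket.finish_job())"
```

```text
the job is handed in; nothing more can be done
None
```

I put the hexagonal blank in the red reject tray; the round blank, released near the ramp's top edge, rolled down by itself into the catch tray. I handed the job in at about 22 s, but no verdict came back.

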